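Tip a hard drive cover-up and seat it in the inspection fixture

TASK

Tip the hard drive, which stands on its long edge on the inspection fixture, over so that it lies with its bright metal cover facing up, never lifting it off the bed. Then slide it along the bed between the guide rails until its front end is fully home and square against the blue end stop, press it on the stop with about 12 newtons over and above the sliding drag for one second (the stop must never feel more than 18), and let go, leaving the other things on the bench undisturbed.

Things in the scene. Friction and masses are not known exactly. Their poses are not given: they have to be found in the camera images.
- drive: Hard drive, black rigid box 147 (own x) x 26 (own y) x 102 mm (own z), 0.45 to 0.78 kg; origin at its centre. Starts standing on a 147 x 26 mm edge on the bed, own z up, own x roughly along the fixture's x. Own +x is the front end (brass connector), which goes to the stop. Tips with 1 N near its top, balances at 14 degrees, then falls; pushed low it may slide. Bed smooth, friction 0.2 to 0.4.
- cover (a point): Centre of the drive's bright aluminium cover (147 x 102 mm face with a round hub), on own -y, 13 mm from the drive's centre; axes as the drive's. At the start it faces the fixture's -y side. Pushed high on the cover towards own +y, the drive lands on its green board side (+y), cover up, nearly in line with the lane; own -y is then up and its centre 13 mm above the bed.
- fixture: Fixed grey inspection fixture; origin at bench height under the lane's centre line, x along the lane towards the stop, y across it. Bed top at 8 mm, from x -170 to 185, y -140 to 140 mm. The drive starts on it with its centre near x -50, y -65 mm; the bed is otherwise free up to x 40 mm. Drive home: its centre at x 86.5, y 0 mm (2 mm play), its rear end at x 13 mm, outside the rails.
- lane_mouth (a point): Point on the bed (8 mm high) on the lane's centre line at fixture x = 90 mm, axes as the fixture's, where the two parallel slippery white plastic guide rails begin: inner faces at y -53 and +53 mm, 12 mm thick, 18 mm high above the bed, reaching on to the stop. Before them flared rails of that height open to y about -71 and +71 mm at 48 mm towards -x and centre what is pushed in.
- end_stop: Rigid blue bar across the end of the lane, 18 x 130 x 22 mm high above the bed. Origin at bed height in the middle of its front face, which the drive's front end must touch; axes as the fixture's. The push rises at once when the drive meets it. Pushing fingers that also bear down or sideways on the drive raise its drag (bed and rails) and take that share of the push from the stop.
- open_drive: Bystander: opened black hard drive 147 x 102 x 24 mm with a shiny disc, lying on the bench beside the fixture on its +y side. Origin at the centre of its underside.
- screwdriver: Bystander: screwdriver 170 mm long lying on the bench on the fixture's -y side.
- screw_cup: Bystander: clear cup 56 mm across, 35 mm high, on the bench on the fixture's -y side. Origin at the centre of its underside.
- spare_board: Bystander: small green circuit board 100 x 80 x 13 mm on the bench on the fixture's +y side. Origin at the centre of its underside.
Not all that is in view belongs to the job. Leave any orange look-alike of the drive alone.

How it is judged:
On the way, in this order (a step that is already met when the one before it is completed fails the run):
1. the drive lies flat on the bed, cover up, at rest (angle between drive's own y axis and vertical above 3.06 rad and height (world z) of drive below 0.025 m and linear speed of drive below 0.02 m/s), for 0.2 s.
2. the drive is pressed against the end stop with more than 6 N (contact force between drive and end_stop above 6 N and angle between drive's own y axis and vertical above 3.06 rad), for 0.5 s.
At the end, for the whole second after the job is handed in: The drive lies flat on the bed, cover up (within 4.6 degrees), between the rails (centre within 4 mm of the lane's centre line), its front end within 2 mm of the end stop and square to it within 2 degrees, at rest (angle between drive's own y axis and vertical above 3.06 rad and height (world z) of drive below 0.025 m and x of drive in the frame of end_stop above -0.0755 m and y of drive in the frame of end_stop between -0.004 and 0.004 m and angle between the x axis of drive and the x axis of end_stop, either way round below 0.035 rad and linear speed of drive below 0.01 m/s); the robot touches nothing.
It fails at once if the drive is lifted off the bed (height (world z) of drive above 0.075 m).
It fails at once if the end stop feels more than 18 N (contact force between drive and end_stop above 18 N).
It fails at once if a bystander is moved by more than 10 mm (distance of any of open_drive, screwdriver, screw_cup, spare_board from where it was at the start of the episode above 0.01 m).
It also fails if it takes over 69 s, if anything falls off the work surface, if the arm or the gripper's body presses on something with over 40 N, if the wrist force passes 120 N, or if a joint passes its speed limit or range.

ROBOT

A 6-joint arm with a two-finger parallel gripper is mounted at the origin on the work surface. World frame = base frame: x ahead of the robot, y to its left, z up, the work surface at z = 0. Lengths are in m, angles in rad, forces in N, time in s.
With the tool pointing down it reaches from about 0.325 to 0.9 m from the base axis. Payload 6.1 kg.
Tool frame: the origin (TCP) lies at the very end of the fingers, on their centre line; the grasp point (between the pads) lies 19 mm behind it; z points along the fingers, y is the direction in which the jaws open and shut (so a half turn about z gives the same grasp; the last joint's range is limited). The gripper opens to 87 mm and grips with 3 to 60 N. Pads are 19 mm wide; open, the fingers measure 117 mm over their backs; the gripper's body (75 mm by 190 mm) begins 51 mm behind the grasp point.
Start: joints at [0.988, 0.22, 1.526, -0, 1.395, -0.126], TCP at [0.276, 0.561, 0.192] pointing down, gripper open.
Joint ranges: [-2.98, 2.98], [-0.91, 2.08], [0.09, 2.57], [-1.24, 4.39], [0.2, 2.65], [-2.68, 2.68]. Speed limits (rad/s): [2.57, 2.57, 3.01, 3.14, 3.14, 3.14].

INTERFACE

Orientations are given as [roll, pitch, yaw] about the fixed x, y, z axes, in that order (R = Rz(yaw) Ry(pitch) Rx(roll)).
In Python, from bench import arm gives the robot as it stands.
- The arm moves only by the tool jog_arm, never from a script. Its argument "deltas" is a list of rows, each a list of 5 numbers: the shift along the world's x, y, z in cm, then the turn about the world's z in rad, then the closure, from -1 (fully open) to 1 (shut), so that 0 is half open. A call has 1 to 10 rows; each row shifts and turns the commanded pose from where the row before left it; what a row does not reach is not made up. A row lasts 1/8 s, in which the tool goes at most 62.5 mm and 10.7 degrees, less where a joint would pass 70% of its speed; a pose out of reach is approached as far as the arm can. A call is refused whole if a number of a shift passes 6.25 or a number of a turn 0.188, either way. A call with a gripper value outside its range is refused whole. The fingers move at their own pace and stop on an object; "squeeze" is the grip in N (left out, the last holds). Time passes only in rows, so rows that do not move let the fingers close. It gives the time, the measured TCP pose, the force and the opening at its end, in the units of the state.
- arm.observe(): the state, without advancing time (a new reading comes with each control period).
- arm.grab_frame(name): name is "side" or "top"; returns a dict with "color" (384x512x3 uint8, red, green, blue), "fx", "fy", "cx", "cy" (pixels), "D" ([k1, k2, p1, p2, k3] as OpenCV has them; the pictures are not rectified), "extrinsics" (4x4, takes a point from world to camera coordinates). Camera axes: x right, y down, z forward; pixel columns grow to the right and rows downward; lengths in m; the calibration is good to about 2 mm. A picture is of the moment at which its call begins. There is no depth.
- arm.job_done(): hands the job in, once; it reports no verdict.
The state is a dict: "time": time; "joint_positions": joint angles; "qd": joint speeds; "joint_torque": joint torques, N m; "position": TCP position; "orientation": TCP orientation; "ft_force": force on the tool from outside, world axes, zero at the start; "ft_torque": the same for the moment, N m; "width": opening from 0.0 (shut) to 1.0 (fully open).
Only numpy, scipy, OpenCV 4.12 (cv2) and the standard library are available. Lean on these libraries where they do the work, as an engineer would, in place of code of your own. Each camera call takes 0.05 s, during which the arm holds its last target. There are 200 camera calls.

## Working session

There is one attempt and no reset: what is moved stays moved. The work goes in short steps, Python scripts to look and compute and a tool call to move; the robot and the scene stay as the last step left them, time stands still between calls to the robot, and variables do not carry over. Pictures are saved under pics/ and viewed, about 8 in all and at most 12, crops included, and the job is handed in when it is done.

Besides the shell and the picture viewer there is one more tool, called after "Call:" in YAML: its name, and indented under it one key for each argument. jog_arm: Moves the arm, as the interface text tells. Its arguments: {"type":"object","properties":{"deltas":{"type":"array","items":{"type":"array","items":{"type":"number"}}},"squeeze":{"type":"number"}},"required":["deltas"]}

```bash
mkdir -p pics; ls; cat > h.py <<'E'
import numpy as np, cv2
from bench import arm
def grab(n,save=None):
    f=arm.grab_frame(n)
    if save: cv2.imwrite(f'pics/{save}.png',f['color'][:,:,::-1])
    return f
def K(f): return np.array([[f['fx'],0,f['cx']],[0,f['fy'],f['cy']],[0,0,1.]])
def px2w(f,uv,z):
    uv=np.array(uv,float).reshape(-1,1,2)
    n=cv2.undistortPoints(uv,K(f),np.array(f['D'],float)).reshape(-1,2)
    E=np.array(f['extrinsics']);R,t=E[:3,:3],E[:3,3];c=-R.T@t
    d=np.c_[n,np.ones(len(n))]@R
    zz=np.broadcast_to(z,len(n))
    return c+d*((zz-c[2])/d[:,2])[:,None]
def w2px(f,P):
    E=np.array(f['extrinsics'])
    return cv2.projectPoints(np.array(P,float).reshape(-1,3),cv2.Rodrigues(E[:3,:3])[0],E[:3,3],K(f),np.array(f['D'],float))[0].reshape(-1,2)
E
python3 - <<'E'
from h import *
a=grab('top');b=grab('side')
print(a['extrinsics'],b['extrinsics'],a['fx'],b['fx'])
for n,f in(('top0',a),('side0',b)): cv2.imwrite(f'pics/{n}.png',cv2.resize(f['color'][:,:,::-1],(800,600),interpolation=cv2.INTER_CUBIC))
s=arm.observe();print(s)
E
```

```text
pics
[[-0.0097549  -0.99986529 -0.01319982  0.01988078]
 [-0.99259948  0.01128021 -0.12090914  0.58328031]
 [ 0.12104175  0.01192268 -0.99257581  1.1833221 ]
 [ 0.          0.          0.          1.        ]] [[ 0.96943933 -0.2453157  -0.00275648 -0.56447094]
 [-0.16988613 -0.66316586 -0.72893741  0.15420436]
 [ 0.17699179  0.70712888 -0.6845748   1.05755939]
 [ 0.          0.          0.          1.        ]] 482.3137746411543 352.35825448100087
{'time': 0.1, 'joint_positions': array([ 9.87844240e-01,  2.21127282e-01,  1.52749364e+00, -1.01840905e-05,
        1.39471435e+00, -1.26085639e-01]), 'qd': array([ 0.0003958 , -0.00096883, -0.00214003,  0.00098812, -0.00057502,
        0.00014804]), 'joint_torque': array([ 1.24168248e-03, -4.95946097e+01, -3.88517439e+01,  7.02809729e-02,
        5.15039451e-02, -7.22490722e-05]), 'position': array([0.27536948, 0.56038358, 0.1908607 ]), 'orientation': array([-3.13986261e+00, -2.09193644e-04,  2.68472782e+00]), 'ft_force': array([-0.12736767, -0.08180463, -0.90554849]), 'ft_torque': array([-0.03898069, -0.01486712, -0.01597868]), 'width': 1.0000821864457186}
```

View pics/top0.png

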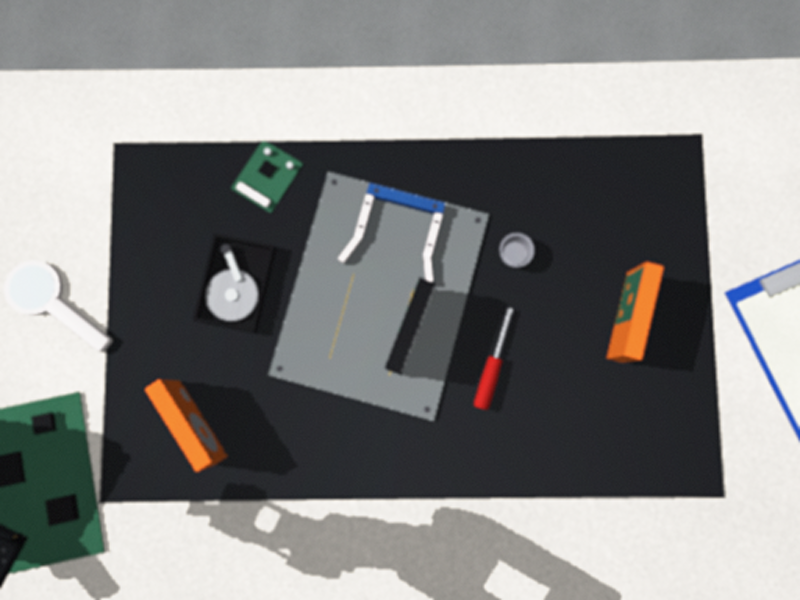

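View pics/side0.png

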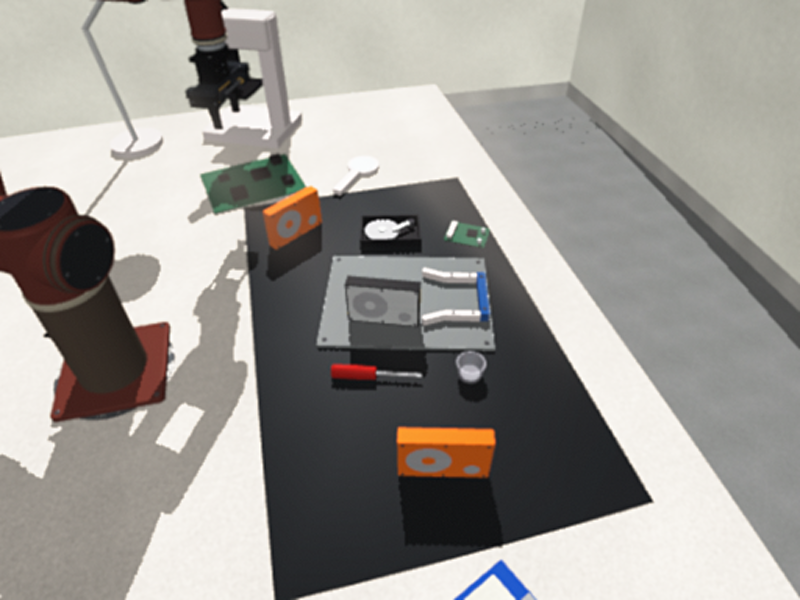

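The top picture shows the candidates for the drive:
- Black box standing on the bed at (412,327).
- Opened drive on the bench at (240,287).
- Orange look-alikes at (187,425) and (635,312).

I choose the black one on the bed. In the side view its bright cover shows at (385,302), facing the screwdriver side. Next is a close crop to check this and measure.

```bash
python3 - <<'E'
from h import *
f=grab('top')
c=f['color'][100:275,165:320,::-1]
cv2.imwrite('pics/c1.png',cv2.resize(c,None,fx=3.4,fy=3.4,interpolation=cv2.INTER_CUBIC))
s=800/512
co=np.array([(328,172),(489,213),(435,420),(268,375)])/s   # (+x,+y),(+x,-y),(-x,-y),(-x,+y)
W=px2w(f,co,.008);print(W.round(4))
F=np.array([(.185,.14),(.185,-.14),(-.17,-.14),(-.17,.14)])
a=F-F.mean(0);b=W[:,:2]-W[:,:2].mean(0)
th=np.arctan2((a[:,0]*b[:,1]-a[:,1]*b[:,0]).sum(),(a*b).sum());R=np.array([[np.cos(th),-np.sin(th)],[np.sin(th),np.cos(th)]])
o=W[:,:2].mean(0)-R@F.mean(0)
print('th',th,'o',o,'res',((F@R.T+o)-W[:,:2]).round(4).tolist())
st=px2w(f,np.array([(367,190),(442,211)])/s,.03)
print('stop near top edge in fixture',(st[:,:2]-o)@R)
E
```

```text
[[ 0.8095  0.1317  0.008 ]
 [ 0.7353 -0.1382  0.008 ]
 [ 0.3936 -0.0426  0.008 ]
 [ 0.469   0.2294  0.008 ]]
th -0.27364535897044656 o [0.59464336 0.04709182] res [[0.0011, 0.0002], [-0.0003, 0.0005], [-0.0005, 0.0008], [-0.0002, -0.0016]]
stop near top edge in fixture [[ 0.16547572  0.06476678]
 [ 0.16311276 -0.06405356]]
```

View pics/c1.png

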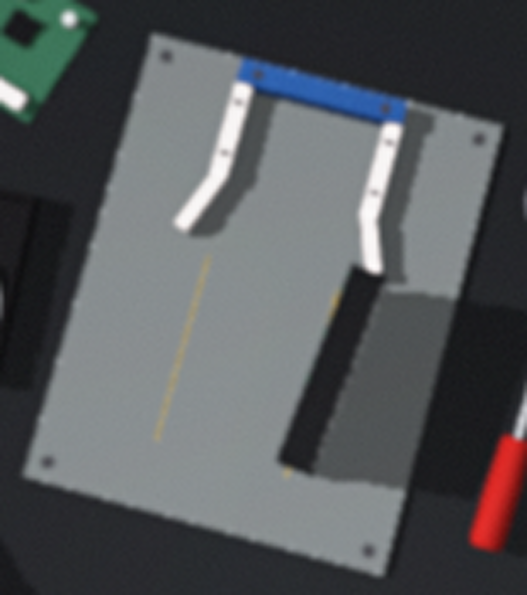

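The crop shows the black drive with top-face corners at about (357,267), (383,278), (313,474) and (279,462). A yellow lane line runs from (207,258) to (157,438).

```bash
cat >> h.py <<'E'
th=-0.2736;o=np.array([.5946,.0471]);R2=np.array([[np.cos(th),-np.sin(th)],[np.sin(th),np.cos(th)]])
def fx(w): return (np.atleast_2d(w)[:,:2]-o)@R2
def wx(p): return np.atleast_2d(p)@R2.T+o
E
python3 - <<'E'
from h import *
f=grab('top')
p=np.array([(357,267),(383,278),(313,474),(279,462)])/3.4+[165,100]
W=px2w(f,p,.110);F=fx(W);print(F.round(4),F.mean(0),W.mean(0))
fr=(F[0]+F[1])/2;re=(F[2]+F[3])/2
print('yaw rel',np.arctan2(*(fr-re)[::-1]),'len',np.linalg.norm(fr-re))
c=(fr+re)/2
print('f-axis x world',R2[:,0],'y',R2[:,1])
l=px2w(f,np.array([(207,258),(157,438)])/3.4+[165,100],.008);print('line',fx(l))
s=arm.observe();print('tcp fix',fx(s['position']),s['orientation'][2]-th)
E
```

```text
[[ 0.0331 -0.063 ]
 [ 0.0303 -0.0826]
 [-0.1142 -0.0708]
 [-0.1123 -0.046 ]] [-0.04078183 -0.06560753] [ 0.53760796 -0.005048    0.11      ]
yaw rel -0.09871709168504736 len 0.1456439783367993
f-axis x world [ 0.96280442 -0.27019928] y [0.27019928 0.96280442]
line [[ 0.02568595  0.05177742]
 [-0.11638721  0.05140482]]
tcp fix [[-0.44601229  0.4081374 ]] 2.9584037613725
```

Call:
jog_arm:
  deltas:
    - [2.2,-5.6,0,0.085,1]
    - [2.2,-5.6,0,0,1]
    - [2.2,-5.6,0,0,1]
    - [2.2,-5.6,0,0,1]
    - [2.2,-5.6,0,0,1]
    - [2.2,-5.6,0,0,1]
    - [2.2,-5.6,0,0,1]
    - [2.2,-5.6,0,0,1]
    - [2.2,-5.6,0,0,1]
    - [2.2,-5.6,0,0,1]

```text
time: 1.45
position: [0.4961, -0.001, 0.192]
orientation: [3.141, 0.001, 2.77]
ft_force: [0.9, 0.7, 0.2]
width: 0.018
```

Call:
jog_arm:
  deltas:
    - [1.1,-3.0,0,0,1]
    - [1.0,-2.8,0,0,1]
    - [0,0,-3,0,1]
    - [0,0,-3,0,1]
    - [0,0,-3,0,1]
    - [0,0,-1.2,0,1]
    - [0,0,0,0,1]
    - [0,0,0,0,1]

```text
time: 2.45
position: [0.5177, -0.0573, 0.0912]
orientation: [3.141, 0.002, 2.77]
ft_force: [-0.0, 0.2, 0.3]
width: 0.004
```

```bash
python3 - <<'E'
from h import *
f=grab('top');g=grab('side')
a=cv2.resize(f['color'][150:270,190:350],None,fx=3,fy=3,interpolation=cv2.INTER_CUBIC)
b=cv2.resize(g['color'][130:250,190:350],None,fx=3,fy=3,interpolation=cv2.INTER_CUBIC)
cv2.imwrite('pics/c2.png',cv2.vconcat([a,b])[:600 if 0 else None][:,:,::-1] if 0 else cv2.resize(cv2.hconcat([a,b]),(800,300))[:,:,::-1])
print(arm.observe()['ft_force'],arm.observe()['position'])
E
```

```text
[ 0.85908572 -0.66114625 -0.36913094] [ 0.51777838 -0.05732868  0.09131488]
```

View pics/c2.png

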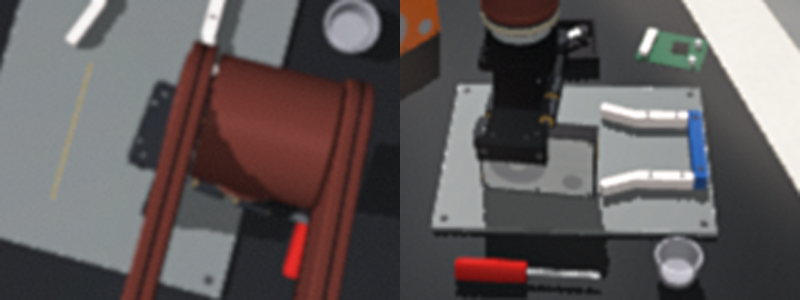

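Side crop: the gripper is in front of the cover near mid-length, with its fingers at about (515,160) on the cover's upper half. The top view is blocked by the arm. Next I push along the drive's +y.

Call:
jog_arm:
  deltas:
    - [0.36,0.93,0,0,1]
    - [0.36,0.93,0,0,1]
    - [0.2,0.5,0,0,1]
    - [0.2,0.5,0,0,1]
    - [0.2,0.5,0,0,1]
    - [0.2,0.5,0,0,1]
    - [0,0,0,0,1]

```text
time: 3.42
position: [0.532, -0.0182, 0.0898]
orientation: [-3.142, -0.0, 2.77]
ft_force: [1.0, -0.6, -0.4]
width: 0.006
```

```bash
python3 - <<'E'
from h import *
g=grab('side')
b=cv2.resize(g['color'][130:250,190:350],None,fx=3,fy=3,interpolation=cv2.INTER_CUBIC)
cv2.imwrite('pics/c3.png',b[:,:,::-1])
print(arm.observe()['ft_force'],arm.observe()['position'])
E
```

```text
[0.04236211 0.29322947 0.03095519] [ 0.53183972 -0.01836887  0.08976542]
```

View pics/c3.png

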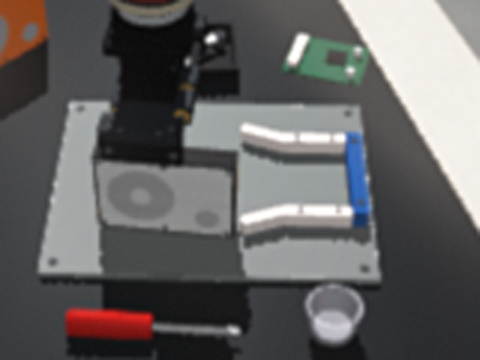

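```bash
python3 - <<'E'
from h import *
g=grab('side');s=arm.observe();p=s['position'];print(p)
def c(P):return ((w2px(g,P)-[190,130])*3).round(0).tolist()
print('tcp, +20, +70',c([p,p+[0,0,.02],p+[0,0,.07]]))
fix=[(-.17,-.14),(.185,-.14),(.185,.14),(-.17,.14)]
print('bed',c([[*wx(q)[0],.008] for q in fix]))
C=np.array([.5376,-.005]);a=th-.0987;ux=np.array([np.cos(a),np.sin(a)]);uy=np.array([-ux[1],ux[0]])
print('cover corners',c([[*(C+sx*.0735*ux-.013*uy),z] for z in(.008,.11) for sx in(-1,1)]))
print(w2px(grab('top'),[p]))
cv2.imwrite('pics/c4.png',cv2.resize(g['color'][120:210,200:290,::-1],None,fx=6,fy=6,interpolation=cv2.INTER_CUBIC))
E
```

```text
[ 0.53186185 -0.01853439  0.08982776]
tcp, +20, +70 [[159.0, 180.0], [158.0, 165.0], [157.0, 128.0]]
bed [[35.0, 275.0], [379.0, 281.0], [357.0, 106.0], [67.0, 102.0]]
cover corners [[95.0, 228.0], [230.0, 240.0], [87.0, 158.0], [231.0, 170.0]]
[[268.63628094 211.76467708]]
```

View pics/c4.png

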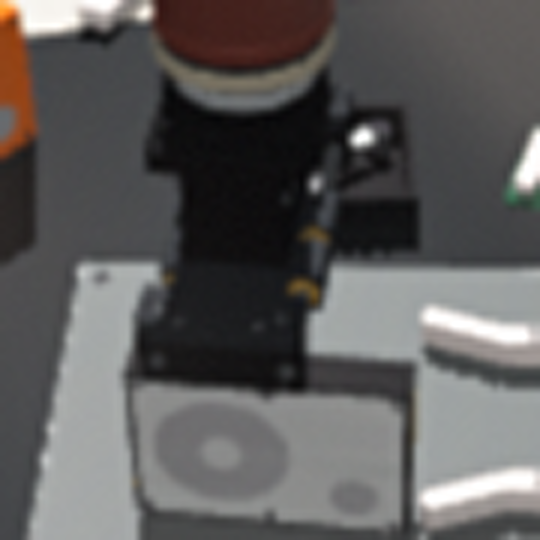

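```bash
python3 - <<'E'
from h import *
g=grab('side')
y=2.6847;p=np.array([.2754,.5604,.1909]);ty=np.array([np.sin(y),-np.cos(y),0])
print('start tips 800px',(w2px(g,[p+.05*ty,p-.05*ty,p])*800/512).round().tolist())
a=cv2.imread('pics/side0.png')[0:220,120:320];a=cv2.resize(a,None,fx=2.5,fy=2.5)
b=cv2.resize(g['color'][140:195,205:265,::-1],None,fx=10,fy=10,interpolation=cv2.INTER_NEAREST)
b=cv2.resize(b,(600,550))[:550,:300+0] if 0 else b
b=cv2.convertScaleAbs(b,alpha=1.6,beta=25);
c=np.zeros((550,800,3),np.uint8);c[:440,:400]=cv2.resize(a,(400,440));c[:367,400:]=cv2.resize(b,(400,367));cv2.imwrite('pics/c5.png',c)
E
```

```text
start tips 800px [[238.0, 123.0], [221.0, 141.0], [230.0, 131.0]]
```

View pics/c5.png

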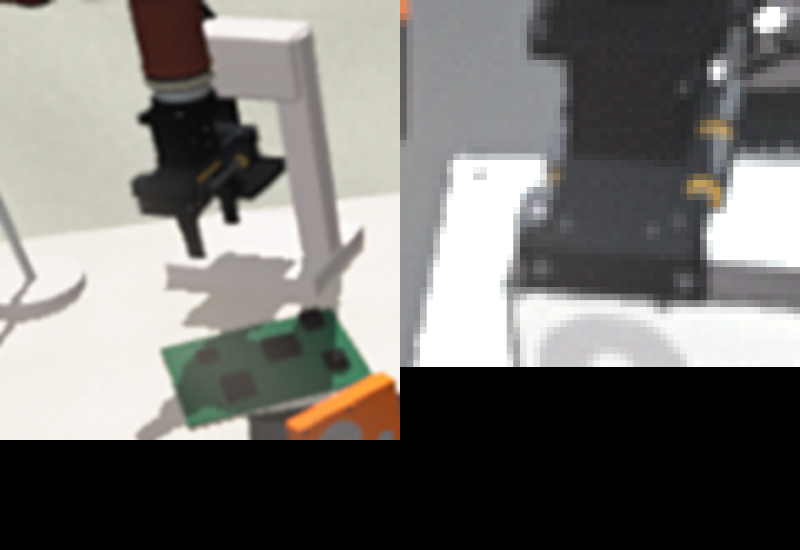

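```bash
python3 - <<'E'
from h import *
g=grab('side');print(g['D'])
p=arm.observe()['position'];y=2.77
tx=np.array([np.cos(y),np.sin(y),0]);ty=np.array([np.sin(y),-np.cos(y),0])
c4=lambda P:((w2px(g,P)-[200,120])*6).round().tolist()
for hb in(.075,.095): print(hb,c4([p+sx*.0375*tx+sy*hb*ty+[0,0,.07] for sy in(-1,1) for sx in(-1,1)]))
print('base',(w2px(g,[[0,0,0],[.1,.1,0]])*1.5625).round())
E
```

```text
[-0.06683121  0.          0.          0.          0.        ]
0.075 [[308.0, 428.0], [148.0, 415.0], [348.0, 226.0], [204.0, 215.0]]
0.095 [[302.0, 459.0], [140.0, 445.0], [353.0, 202.0], [210.0, 191.0]]
base [[114. 370.]
 [169. 325.]]
```

The projected hand doesn't match the pictures. Both at the start and now it appears about 45 mm higher than reported, while the bed projects correctly. The fingers have probably passed above the drive, which still stands upright with no contact force. I'll back off, lower the hand and look again.

Call:
jog_arm:
  deltas:
    - [-0.7,-1.8,0,0,1]
    - [-0.7,-1.8,0,0,1]
    - [-0.7,-1.8,0,0,1]
    - [0,0,0,0,1]
    - [0,0,-1.5,0,1]
    - [0,0,-1.5,0,1]
    - [0,0,0,0,1]
    - [0,0,0,0,1]

```text
time: 4.68
position: [0.5108, -0.0721, 0.0595]
orientation: [-3.142, -0.001, 2.77]
ft_force: [0.3, -0.3, -0.6]
width: 0.005
```

```bash
python3 - <<'E'
from h import *
g=grab('side');s=arm.observe();p=s['position'];print(p,s['ft_force'],s['joint_positions'])
c4=lambda P:((w2px(g,P)-[195,130])*6).round().tolist()
print('tip',c4([p,p+[0,0,.045]]))
b=cv2.resize(g['color'][130:220,195:295,::-1],None,fx=6,fy=6,interpolation=cv2.INTER_CUBIC)
cv2.imwrite('pics/c6.png',cv2.convertScaleAbs(b,alpha=1.3,beta=15))
E
```

```text
[ 0.51112067 -0.07228016  0.05990985] [-0.27910899 -0.63415102  0.2158313 ] [-2.93344096e-01  9.96830333e-02  1.92530846e+00  1.84227039e-06
  1.11648299e+00 -1.49289214e+00]
tip [[272.0, 482.0], [269.0, 418.0]]
```

View pics/c6.png

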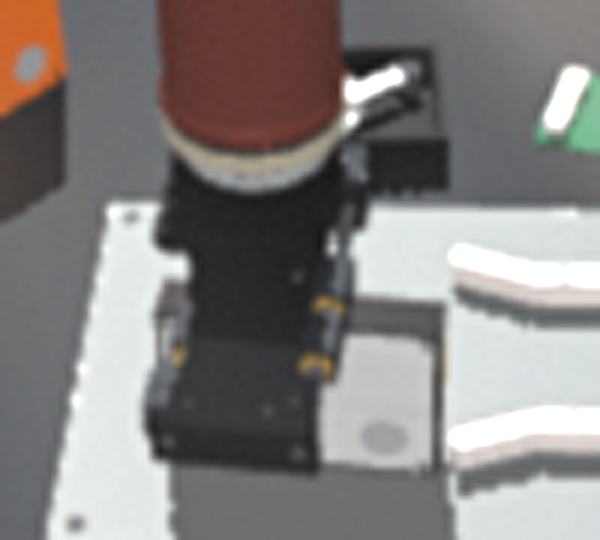

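The hand still appears about 40 mm higher than reported. Its body hides the fingers: the lower edge is at (234,460), where an unshifted tip would show at (272,482). I'll go down 10 mm and push about 75 mm along the drive's +y.

Call:
jog_arm:
  deltas:
    - [0.4,-0.2,-1.0,0,1]
    - [0.36,0.93,0,0,1]
    - [0.36,0.93,0,0,1]
    - [0.36,0.93,0,0,1]
    - [0.22,0.56,0,0,1]
    - [0.22,0.56,0,0,1]
    - [0.22,0.56,0,0,1]
    - [0.22,0.56,0,0,1]

```text
time: 5.72
position: [0.5346, -0.024, 0.0499]
orientation: [-3.141, 0.0, 2.77]
ft_force: [-0.3, -2.8, 2.1]
width: 0.008
```

```bash
python3 - <<'E'
from h import *
g=grab('side');s=arm.observe();p=s['position'];print(p,s['ft_force'])
b=cv2.resize(g['color'][130:220,195:295,::-1],None,fx=6,fy=6,interpolation=cv2.INTER_CUBIC)
cv2.imwrite('pics/c7.png',cv2.convertScaleAbs(b,alpha=1.3,beta=15))
E
```

```text
[ 0.53484279 -0.0234789   0.0499449 ] [-0.90138101 -0.57930155 -0.49585505]
```

View pics/c7.png

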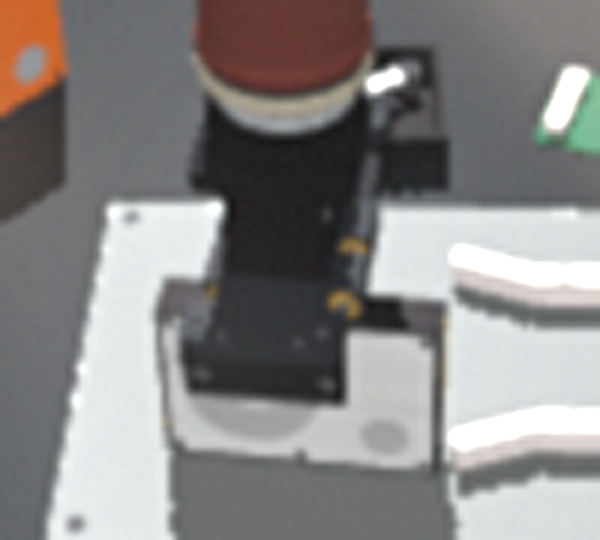

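There is a first sign of contact (fy −2.8 N). The drive's bottom edge hasn't moved, from (175,450) to (440,467). I'll carry on.

Call:
jog_arm:
  deltas:
    - [0.18,0.46,0,0,1]
    - [0.18,0.46,0,0,1]
    - [0.18,0.46,0,0,1]
    - [0.18,0.46,0,0,1]
    - [0.18,0.46,0,0,1]
    - [0,0,0,0,1]

```text
time: 6.52
position: [0.5435, -0.0008, 0.0498]
orientation: [3.142, -0.0, 2.77]
ft_force: [0.2, -0.1, -0.2]
width: 0.009
```

```bash
python3 - <<'E'
from h import *
g=grab('side');s=arm.observe();p=s['position'];print(p,s['ft_force'])
cv2.imwrite('pics/raw8.png',g['color'][:,:,::-1])
u=((np.array([(400,440),(400,380),(400,320),(400,480),(425,420)])/6)+[195,130]).astype(int)
print([g['color'][v,w].tolist() for w,v in u])
E
```

```text
[ 0.54346745 -0.00096475  0.04975974] [-0.45167912  0.3638137   0.61987185]
[[67, 68, 69], [150, 149, 150], [182, 182, 181], [76, 78, 77], [103, 103, 104]]
```

Call:
jog_arm:
  deltas:
    - [-0.5,-1.4,1,0,1]
    - [0,0,4,0,1]
    - [0,0,3,0,1]
    - [-3.6,2.9,0,0.098,1]
    - [-3.6,3.0,0,0,1]
    - [-3.6,3.0,0,0,1]
    - [-3.5,2.9,0,0,0]
    - [0,0,0,0,0]
    - [0,0,0,0,0]

```text
time: 7.7
position: [0.3964, 0.1021, 0.1307]
orientation: [3.141, 0.002, 2.868]
ft_force: [-0.2, 0.3, 0.4]
width: 0.256
```

```bash
python3 - <<'E'
from h import *
f=grab('top');g=grab('side');s=arm.observe();print(s['position'],s['ft_force'])
cv2.imwrite('pics/rawt.png',f['color'][:,:,::-1])
a=cv2.resize(f['color'][100:280,165:325],(480,540),interpolation=cv2.INTER_CUBIC)
b=cv2.resize(g['color'][110:240,180:330],(320,277),interpolation=cv2.INTER_CUBIC)
c=np.zeros((540,800,3),np.uint8);c[:,:480]=a;c[:277,480:]=b
cv2.imwrite('pics/c8.png',cv2.convertScaleAbs(c[:,:,::-1],alpha=1.2,beta=10))
E
```

```text
[0.39647177 0.10194907 0.13036173] [-0.18336577 -0.9829701  -0.04176872]
```

View pics/c8.png

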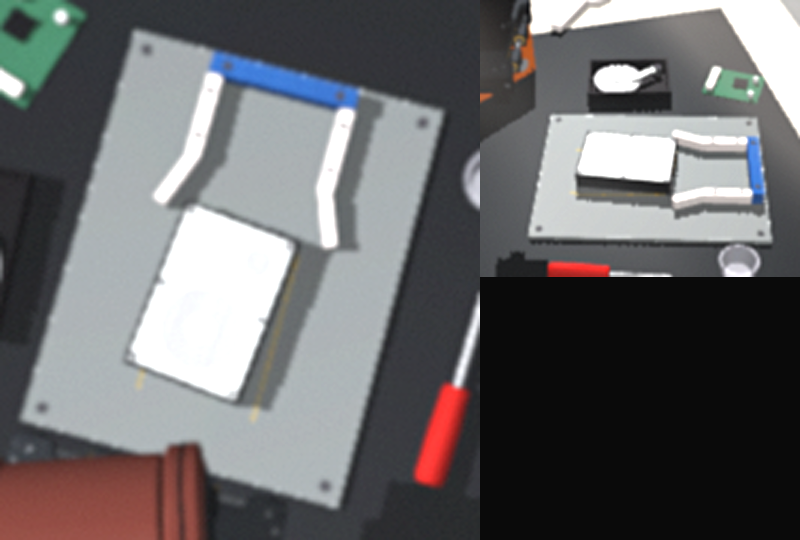

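The drive lies cover up on the bed. Its corners in the left panel are at about (191,206), (299,243), (238,402) and (126,360), nearly in line with the lane. The bystanders look undisturbed.

```bash
python3 - <<'E'
from h import *
f=grab('top')
p=np.array([(191,206),(299,243),(238,402),(126,360)])/3.+[165,100]
W=px2w(f,p,.033);F=fx(W);print(F.round(4),F.mean(0).round(4))
fr=(F[0]+F[1])/2;re=(F[2]+F[3])/2;print('yaw',np.arctan2(*(fr-re)[::-1]),np.linalg.norm(fr-re))
print('rear mid',re,wx(re))
s=arm.observe();q=s['position'];print('tcp fix',fx(q),s['orientation'])
E
```

```text
[[ 0.0421  0.0471]
 [ 0.0352 -0.0498]
 [-0.1077 -0.0353]
 [-0.0983  0.0648]] [-0.0322  0.0067]
yaw -0.1132588729546935 0.14254378028753328
rear mid [-0.10298032  0.01473657] [[0.49943191 0.08911364]]
tcp fix [[-0.2056948  -0.00073021]] [-3.14154725e+00  5.75666440e-04  2.86639395e+00]
```

Call:
jog_arm:
  deltas:
    - [2.8,-0.4,0,0,0]
    - [2.8,-0.4,0,0,0]
    - [0,0,-3.5,0,0]
    - [0,0,-3,0,0]
    - [0,0,-2,0,0]
    - [0,0,-1,0,0]
    - [0,0,-1,0,0]
    - [0,0,-0.6,0,0]
    - [0,0,0,0,0]
    - [0,0,0,0,0]

```text
time: 9.1
position: [0.452, 0.0949, 0.0194]
orientation: [3.141, 0.001, 2.868]
ft_force: [0.0, -0.0, -0.5]
width: 0.505
```

```bash
python3 - <<'E'
from h import *
g=grab('side');f=grab('top');s=arm.observe();p=s['position'];print(p,s['ft_force'],s['width'],s['joint_positions'])
cv2.imwrite('pics/raw9.png',g['color'][:,:,::-1])
y=2.867;ty=np.array([np.sin(y),-np.cos(y),0])
T=[p+k*ty+[0,0,z] for k in(-.03,.03) for z in(0,.04)]
c=lambda P:((w2px(g,P)-[170,120])*5).round().tolist();print(c(T))
a=cv2.resize(g['color'][120:240,170:310,::-1],None,fx=5,fy=5,interpolation=cv2.INTER_CUBIC)
cv2.imwrite('pics/c9.png',cv2.convertScaleAbs(a,alpha=1.6,beta=25))
E
```

```text
[0.45199716 0.09486851 0.01941055] [ 0.98749902 -0.49969676  0.72472577] 0.499084169168193 [ 3.58833616e-02  3.44812940e-02  2.08344002e+00 -2.59046211e-05
  1.02251578e+00 -1.26123439e+00]
[[211.0, 363.0], [206.0, 319.0], [222.0, 303.0], [216.0, 259.0]]
```

View pics/c9.png

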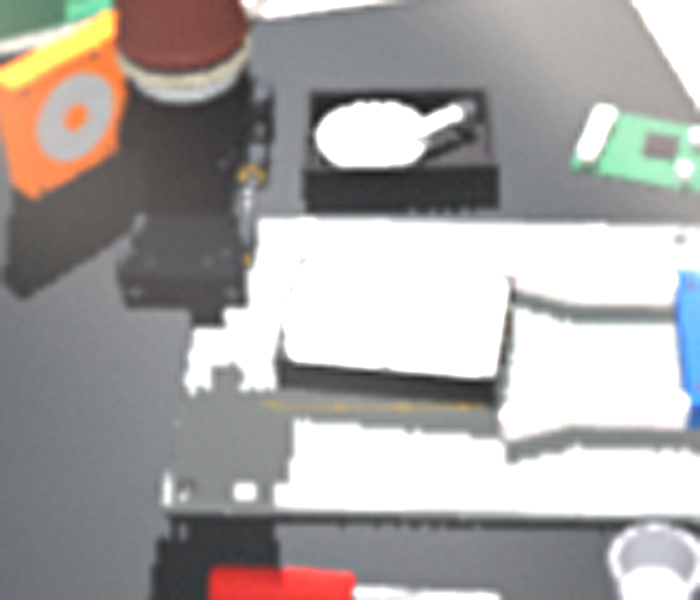

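The near fingertip shows at (205,320). Without an offset it would be at (211,363), so the tips are really about 40 mm above the reported z. I'll feel for the bed.

Call:
jog_arm:
  deltas:
    - [0,0,-1.2,0,0]
    - [0,0,-1.2,0,0]
    - [0,0,-0.6,0,0]
    - [0,0,0,0,0]

```text
time: 9.7
position: [0.4506, 0.0948, -0.0121]
orientation: [-3.141, -0.002, 2.868]
ft_force: [-0.3, 0.2, 0.2]
width: 0.499
```

Call:
jog_arm:
  deltas:
    - [0,0,-0.4,0,0]
    - [0,0,0,0,0]

```text
time: 9.95
position: [0.4514, 0.0948, -0.0153]
orientation: [-3.142, -0.0, 2.868]
ft_force: [-0.4, 0.4, 0.3]
width: 0.5
```

Call:
jog_arm:
  deltas:
    - [0,0,-0.4,0,0]
    - [0,0,0,0,0]

```text
time: 10.2
position: [0.4513, 0.0948, -0.0194]
orientation: [-3.141, -0.0, 2.868]
ft_force: [0.5, -0.4, -0.8]
width: 0.501
```

Call:
jog_arm:
  deltas:
    - [0,0,-0.4,0,0]
    - [0,0,0,0,0]

```text
time: 10.45
position: [0.452, 0.0948, -0.0223]
orientation: [3.142, 0.0, 2.868]
ft_force: [-2.5, -0.2, 8.9]
width: 0.499
```

The bed is felt at reported z ≈ −0.0215. I'll raise about 7 mm and start sliding the drive.

Call:
jog_arm:
  deltas:
    - [0,0,0.7,0,0]
    - [0.77,-0.92,0,0,0]
    - [0.96,-0.27,0,0,0]
    - [0.77,-0.22,0,0,0]
    - [0.77,-0.22,0,0,0]
    - [0.77,-0.22,0,0,0]
    - [0.77,-0.22,0,0,0]
    - [0.77,-0.22,0,0,0]
    - [0.77,-0.22,0,0,0]
    - [0.77,-0.22,0,0,0]

```text
time: 11.7
position: [0.5216, 0.0674, -0.0168]
orientation: [-3.141, -0.003, 2.868]
ft_force: [-3.9, -0.4, 2.5]
width: 0.497
```

```bash
cat >> h.py <<'E'
def drive(f):
    # bright cover after tipping: min-area rectangle in fixture coords at z=.033
    hsv=cv2.cvtColor(f['color'],cv2.COLOR_RGB2HSV);m=((hsv[:,:,2]>HV)&(hsv[:,:,1]<40)).astype(np.uint8)
    box=w2px(f,[[*wx(q)[0],.03] for q in[(-.16,-.1),(.155,-.048),(.155,.048),(-.16,.1)]])
    k=np.zeros_like(m);cv2.fillPoly(k,[box.astype(np.int32)],1);m&=k
    m=cv2.morphologyEx(m,cv2.MORPH_OPEN,np.ones((5,5)))
    c=max(cv2.findContours(m,0,1)[0],key=cv2.contourArea).reshape(-1,2)
    P=fx(px2w(f,c,.034)).astype(np.float32)*1000
    return cv2.minAreaRect(P)
HV=200
E
python3 - <<'E'
from h import *
f=grab('top');s=arm.observe();print(fx(s['position']),s['position'],s['ft_force'])
import cv2
v=f['color'].max(2)
for q in[(-.12,-.1),(-.05,0),(0,0),(.03,0),(.1,0)]:
    u=w2px(f,[[*wx(q)[0],.03]])[0].astype(int);print(q,f['color'][u[1],u[0]])
print(drive(f))
E
```

```text
[[-7.39979730e-02  4.39873292e-05]] [ 0.52336631  0.06713655 -0.01636018] [-2.10070962 -0.15156413 -1.39746466]
(-0.12, -0.1) [137 143 144]
(-0.05, 0) [120  62  54]
(0, 0) [98 47 41]
(0.03, 0) [234 236 236]
(0.1, 0) [132 137 139]
((52.61406326293945, 9.324756622314453), (69.7115478515625, 101.81428527832031), 15.011099815368652)
```

Call:
jog_arm:
  deltas:
    - [0.77,-0.22,0,0,0]
    - [0.77,-0.22,0,0,0]
    - [0.77,-0.22,0,0,0]
    - [0.77,-0.22,0,0,0]
    - [0.58,-0.16,0,0,0]
    - [0.58,-0.16,0,0,0]
    - [0.58,-0.16,0,0,0]
    - [0.29,-0.08,0,0,0]
    - [0,0,0,0,0]

```text
time: 12.88
position: [0.5737, 0.0529, -0.0164]
orientation: [-3.141, -0.001, 2.868]
ft_force: [-4.5, -0.6, -1.3]
width: 0.505
```

```bash
python3 - <<'E'
from h import *
f=grab('top');s=arm.observe();print(fx(s['position']),s['position'],s['ft_force'])
cv2.imwrite('pics/rawt2.png',f['color'][:,:,::-1])
# front edge: along fixture lines of constant y, brightest->bed transition
v=f['color'].max(2).astype(float)
for y in(-.04,-.03,-.02,-.01,0,.01,.02,.03,.04):
    xs=np.arange(.06,.175,.002);u=w2px(f,[[*wx((x,y))[0],.034] for x in xs]).astype(np.float32)
    print(y,cv2.remap(v,u[None,:,0],u[None,:,1],1)[0][8:].astype(int).tolist()[::2])
E
```

```text
[[-2.16632327e-02  2.10282799e-05]] [ 0.57374823  0.05297364 -0.01633501] [-2.88780446 -0.6109822  -0.67948991]
-0.04 [89, 123, 177, 217, 237, 240, 237, 235, 234, 235, 235, 235, 233, 225, 181, 123, 137, 141, 140, 125, 99, 141, 170, 170, 171]
-0.03 [95, 99, 97, 90, 88, 95, 142, 197, 204, 203, 210, 226, 234, 236, 208, 129, 134, 141, 140, 125, 99, 142, 169, 170, 171]
-0.02 [103, 99, 88, 79, 67, 80, 160, 202, 204, 205, 207, 223, 234, 237, 221, 138, 129, 139, 140, 124, 99, 141, 173, 172, 173]
-0.01 [98, 117, 140, 167, 188, 212, 233, 231, 230, 229, 232, 235, 235, 235, 230, 162, 123, 139, 140, 124, 94, 139, 171, 171, 172]
0 [96, 88, 88, 149, 223, 234, 233, 233, 233, 233, 233, 233, 233, 234, 233, 175, 117, 137, 140, 127, 99, 142, 174, 174, 175]
0.01 [92, 83, 121, 212, 237, 236, 236, 235, 235, 236, 236, 236, 236, 236, 237, 193, 116, 135, 140, 126, 100, 144, 173, 174, 175]
0.02 [88, 88, 168, 232, 234, 234, 234, 234, 234, 234, 235, 235, 235, 235, 236, 205, 113, 128, 140, 126, 98, 139, 171, 174, 175]
0.03 [85, 136, 222, 236, 234, 234, 235, 235, 235, 235, 235, 235, 235, 236, 237, 223, 142, 113, 127, 107, 93, 139, 172, 175, 176]
0.04 [99, 198, 237, 236, 235, 235, 235, 236, 236, 236, 237, 236, 237, 236, 230, 207, 143, 80, 78, 75, 86, 144, 175, 177, 178]
```

The drive front is about 22 mm from the stop, at roughly −0.06 rad. I'll approach slowly.

Call:
jog_arm:
  deltas:
    - [0.39,-0.11,0,0,0]
    - [0.39,-0.11,0,0,0]
    - [0.29,-0.08,0,0,0]
    - [0.29,-0.08,0,0,0]
    - [0.19,-0.05,0,0,0]
    - [0.1,-0.03,0,0,0]
    - [0,0,0,0,0]

```text
time: 13.8
position: [0.5907, 0.0486, -0.016]
orientation: [3.141, 0.001, 2.868]
ft_force: [-1.8, -1.0, -0.8]
width: 0.5
```

Call:
jog_arm:
  deltas:
    - [0.1,-0.03,0,0,0]
    - [0.1,-0.03,0,0,0]

```text
time: 14.05
position: [0.5922, 0.0479, -0.016]
orientation: [-3.141, -0.0, 2.868]
ft_force: [-4.8, -0.6, 1.7]
width: 0.496
```

Call:
jog_arm:
  deltas:
    - [0.1,-0.03,0,0,0]
    - [0,0,0,0,0]

```text
time: 14.3
position: [0.5927, 0.0476, -0.016]
orientation: [-3.141, -0.001, 2.868]
ft_force: [-6.3, -0.9, 3.3]
width: 0.504
```

```bash
cat >> h.py <<'E'
def front(f):
    v=cv2.GaussianBlur(f['color'].max(2),(1,1),0).astype(float);r=[]
    for y in np.arange(-.04,.041,.01):
        xs=np.arange(.10,.18,.001);u=w2px(f,[[*wx((x,y))[0],.034] for x in xs]).astype(np.float32)
        l=cv2.remap(v,u[None,:,0],u[None,:,1],1)[0];i=np.where(l>185)[0];r.append((round(y,3),round(float(xs[i[-1]]) if len(i) else 0,4)))
    return r
E
python3 - <<'E'
from h import *
fs=[arm.observe()['ft_force']]
for i in range(6):
    f=grab('top');fs.append(arm.observe()['ft_force'])
s=arm.observe();print(fx(s['position']),np.round(fs,1).tolist());print(front(f))
E
```

```text
[[-2.02484529e-03  4.55537507e-06]] [[-6.3, -0.9, 3.3], [-6.7, -0.6, 3.0], [-6.8, -0.1, 1.7], [-7.3, -0.7, 3.2], [-7.6, -0.1, 3.5], [-6.9, -0.7, 2.8], [-7.2, -1.0, 3.6]]
[(np.float64(-0.04), 0.15), (np.float64(-0.03), 0.152), (np.float64(-0.02), 0.153), (np.float64(-0.01), 0.153), (np.float64(0.0), 0.153), (np.float64(0.01), 0.154), (np.float64(0.02), 0.155), (np.float64(0.03), 0.155), (np.float64(0.04), 0.155)]
```

Call:
jog_arm:
  deltas:
    - [0.05,-0.01,0,0,0]
    - [0,0,0,0,0]

```text
time: 14.85
position: [0.5927, 0.0476, -0.0161]
orientation: [-3.141, -0.002, 2.868]
ft_force: [-8.0, -0.3, 4.2]
width: 0.499
```

Call:
jog_arm:
  deltas:
    - [0.05,-0.02,0,0,0]
    - [0,0,0,0,0]

```text
time: 15.1
position: [0.5927, 0.0475, -0.0161]
orientation: [-3.141, -0.003, 2.868]
ft_force: [-10.1, -0.2, 6.7]
width: 0.499
```

```bash
python3 - <<'E'
from h import *
fs=[]
for i in range(5):
    f=grab('top');fs.append(arm.observe()['ft_force'])
s=arm.observe();print(fx(s['position']),np.round(fs,1).tolist());print([b for a,b in front(f)])
E
```

```text
[[-1.90990403e-03 -6.18706666e-05]] [[-10.3, -0.2, 6.2], [-9.7, 0.1, 6.6], [-9.8, 0.6, 6.1], [-9.7, 0.4, 7.0], [-10.1, 0.2, 5.1]]
[0.151, 0.152, 0.153, 0.153, 0.153, 0.154, 0.155, 0.156, 0.155]
```

```bash
python3 - <<'E'
from h import *
f=grab('top');c=f['color'].astype(np.float32)
for y in np.arange(-.045,.046,.01):
    xs=np.arange(.13,.18,.0005);u=w2px(f,[[*wx((x,y))[0],.033] for x in xs]).astype(np.float32)
    l=cv2.remap(c,u[None,:,0],u[None,:,1],cv2.INTER_LINEAR)[0]
    b=l[:,2]-l[:,0];v=l.max(1)
    ib=np.where(b>50)[0][0];j=[i for i in range(ib) if v[i]>170]
    print(round(y,3),'cover end',xs[j[-1]].round(4) if j else None,'stop',xs[ib].round(4),'minv',v[(j[-1] if j else 0):ib].min().round())
cv2.imwrite('pics/c10.png',cv2.resize(f['color'][110:190,205:300,::-1],None,fx=8,fy=7,interpolation=cv2.INTER_CUBIC)[:600,:800])
E
```

```text
-0.045 cover end 0.146 stop 0.157 minv 87.0
-0.035 cover end 0.1525 stop 0.1575 minv 99.0
-0.025 cover end 0.153 stop 0.1575 minv 106.0
-0.015 cover end 0.154 stop 0.158 minv 107.0
-0.005 cover end 0.154 stop 0.1585 minv 109.0
0.005 cover end 0.155 stop 0.1585 minv 121.0
0.015 cover end 0.1555 stop 0.159 minv 129.0
0.025 cover end 0.1565 stop 0.1595 minv 142.0
0.035 cover end 0.157 stop 0.16 minv 145.0
0.045 cover end 0.151 stop 0.16 minv 126.0
```

View pics/c10.png

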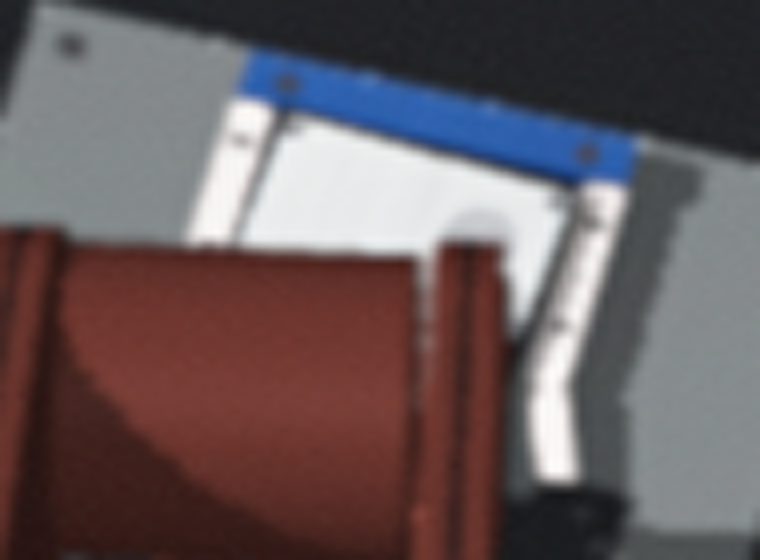

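The drive's front is at the stop, with a slightly wider dark gap on the right at (560,180). The fingers bear down a little (fz +6 N), so I'll relieve that before pressing.

Call:
jog_arm:
  deltas:
    - [0,0,0.1,0,0]
    - [0,0,0,0,0]

```text
time: 15.65
position: [0.5927, 0.0474, -0.016]
orientation: [-3.141, -0.003, 2.868]
ft_force: [-6.9, -1.0, -0.4]
width: 0.501
```

Call:
jog_arm:
  deltas:
    - [0.05,-0.01,0.05,0,0]
    - [0,0,0,0,0]

```text
time: 15.9
position: [0.5927, 0.0473, -0.0159]
orientation: [-3.141, -0.004, 2.868]
ft_force: [-6.7, -1.7, -2.3]
width: 0.502
```

Call:
jog_arm:
  deltas:
    - [0.04,-0.07,0,0,0]
    - [0,0,0,0,0]

```text
time: 16.15
position: [0.5928, 0.0466, -0.0159]
orientation: [-3.141, -0.005, 2.868]
ft_force: [-8.0, -0.6, -1.5]
width: 0.498
```

Call:
jog_arm:
  deltas:
    - [0.05,-0.03,0,0,0]
    - [0,0,0,0,0]

```text
time: 16.4
position: [0.5929, 0.0465, -0.016]
orientation: [-3.14, -0.006, 2.868]
ft_force: [-9.5, -1.0, 0.1]
width: 0.5
```

```bash
python3 - <<'E'
from h import *
fs=[]
for i in range(5):
    f=grab('top');fs.append(arm.observe()['ft_force'])
s=arm.observe();m=np.mean(fs,0);print(fx(s['position']),m.round(1),'fixture frame',(m[:2]@R2).round(1),s['ft_torque']);print([b for a,b in front(f)])
E
```

```text
[[-0.00146756 -0.00109145]] [-9.1 -0.4 -0.1] fixture frame [-8.7 -2.8] [-0.10229126  1.60890204 -0.27699721]
[0.151, 0.152, 0.153, 0.153, 0.154, 0.155, 0.155, 0.156, 0.155]
```

The wrist torque shows that only the −y finger touches, about 30 mm off centre, and its grip holds the rear sideways. So the drive isn't square yet. I'll ease the tool towards −y, keeping a light push.

Call:
jog_arm:
  deltas:
    - [-0.02,-0.1,0,0,0]
    - [-0.02,-0.1,0,0,0]
    - [-0.02,-0.1,0,0,0]
    - [0,0,0,0,0]

```text
time: 17.15
position: [0.5939, 0.0432, -0.0155]
orientation: [-3.141, -0.002, 2.868]
ft_force: [-5.5, -2.2, -2.3]
width: 0.502
```

```bash
cat > m.py <<'E'
from h import *
fs=[];ts=[]
for i in range(4):
    f=grab('top');s=arm.observe();fs.append(s['ft_force']);ts.append(s['ft_torque'][2])
m=np.mean(fs,0);F=m[:2]@R2;print(s['time'],fx(s['position'])*1000,s['position'][2],'F fixture',F.round(1),m[2].round(1),'tz',np.mean(ts).round(3),'ry mm',((np.mean(ts)-.0095*F[1])/-F[0]*1000).round());print([b for a,b in front(f)])
E
python3 m.py
```

```text
17.35 [[ 0.33768553 -3.9600528 ]] -0.015542581734178475 F fixture [-5.  -2.4] -2.5 tz -0.169 ry mm -29.0
[0.154, 0.154, 0.154, 0.155, 0.155, 0.156, 0.156, 0.157, 0.156]
```

It works: the drive rotates towards square. I'll continue.

Call:
jog_arm:
  deltas:
    - [0.02,-0.1,-0.03,0,0]
    - [0.02,-0.11,-0.03,0,0]
    - [0.03,-0.11,0,0,0]
    - [0,0,0,0,0]

```text
time: 17.85
position: [0.5952, 0.0401, -0.0156]
orientation: [-3.141, -0.001, 2.868]
ft_force: [-4.6, -2.0, -1.7]
width: 0.5
```

```bash
python3 m.py
```

```text
18.05 [[ 2.4568281  -6.57465891]] -0.015586381704594955 F fixture [-4.6 -1.7] -0.7 tz -0.168 ry mm -33.0
[0.156, 0.156, 0.156, 0.156, 0.156, 0.157, 0.157, 0.157, 0.156]
```

Call:
jog_arm:
  deltas:
    - [0.04,-0.1,0,0,0]
    - [0.04,-0.1,0,0,0]
    - [0.04,-0.05,0,0,0]
    - [0,0,0,0,0]

```text
time: 18.55
position: [0.5952, 0.0395, -0.0156]
orientation: [3.14, -0.004, 2.868]
ft_force: [-8.4, 6.3, 3.8]
width: 0.498
```

```bash
python3 m.py
```

```text
18.75 [[ 2.71357496 -7.16186303]] -0.015542382689060635 F fixture [-10.    2.9] 3.5 tz -0.262 ry mm -29.0
[0.156, 0.156, 0.156, 0.157, 0.156, 0.157, 0.157, 0.157, 0.156]
```

The drive now seems seated and square: the TCP no longer advances while the force rises. I'll back off, recentre, and press with both fingers.

Call:
jog_arm:
  deltas:
    - [-0.58,0.16,0,0,0]
    - [0.19,0.67,0,0,0]
    - [0.2,-0.06,0,0,0]
    - [0,0,0,0,0]

```text
time: 19.25
position: [0.596, 0.0451, -0.0149]
orientation: [3.141, 0.001, 2.868]
ft_force: [-0.5, 0.1, -0.2]
width: 0.497
```

```bash
python3 m.py
```

```text
19.45 [[ 1.08069033 -1.81056613]] -0.015300122915942384 F fixture [ 0.3 -0.4] 0.3 tz 0.003 ry mm -22.0
[0.156, 0.156, 0.156, 0.157, 0.156, 0.157, 0.157, 0.157, 0.156]
```

Call:
jog_arm:
  deltas:
    - [0.1,0.1,0,0,0]
    - [0.1,-0.03,0,0,0]
    - [0.05,-0.01,0,0,0]
    - [0,0,0,0,0]

```text
time: 19.95
position: [0.597, 0.046, -0.0154]
orientation: [-3.141, -0.001, 2.868]
ft_force: [-2.8, 1.0, 2.5]
width: 0.505
```

```bash
python3 m.py
```

```text
20.15 [[ 2.7141557  -0.45360387]] -0.015351964792786693 F fixture [-3.8  0.2] 2.8 tz -0.103 ry mm -28.0
[0.156, 0.156, 0.156, 0.157, 0.156, 0.157, 0.157, 0.157, 0.156]
```

Call:
jog_arm:
  deltas:
    - [0.06,-0.02,0.04,0,0]
    - [0.06,-0.02,0.03,0,0]
    - [0,0,0,0,0]

```text
time: 20.52
position: [0.5971, 0.0459, -0.0153]
orientation: [-3.141, -0.004, 2.868]
ft_force: [-6.0, 3.3, 2.5]
width: 0.501
```

```bash
python3 m.py
```

```text
20.725 [[ 2.65199348 -0.47379958]] -0.015344850533055378 F fixture [-6.8  0.6] 2.5 tz -0.17 ry mm -26.0
[0.156, 0.157, 0.156, 0.157, 0.156, 0.157, 0.157, 0.157, 0.156]
```

Call:
jog_arm:
  deltas:
    - [0.06,-0.02,0.05,0,0]
    - [0.06,-0.02,0.05,0,0]
    - [0.06,-0.02,0.04,0,0]
    - [0,0,0,0,0]

```text
time: 21.22
position: [0.5969, 0.0459, -0.0153]
orientation: [-3.141, -0.007, 2.868]
ft_force: [-8.8, 3.9, -0.6]
width: 0.504
```

```bash
python3 m.py
```

```text
21.425 [[ 2.58503228 -0.48536144]] -0.015202253616671997 F fixture [-9.4  1.4] -0.4 tz -0.192 ry mm -22.0
[0.156, 0.156, 0.156, 0.156, 0.156, 0.157, 0.157, 0.157, 0.156]
```

Call:
jog_arm:
  deltas:
    - [0.06,-0.01,0.03,0,0]
    - [0.06,-0.01,0.03,0,0]
    - [0,0,0,0,0]

```text
time: 21.8
position: [0.5968, 0.046, -0.0152]
orientation: [-3.141, -0.01, 2.868]
ft_force: [-11.5, 4.8, -0.2]
width: 0.5
```

```bash
python3 m.py
```

```text
22.0 [[ 2.45015462 -0.5167905 ]] -0.015233768711047153 F fixture [-11.5   0.7] -1.0 tz -0.21 ry mm -19.0
[0.156, 0.156, 0.156, 0.156, 0.156, 0.157, 0.157, 0.157, 0.156]
```

Call:
jog_arm:
  deltas:
    - [0.06,-0.01,0.02,0,0]
    - [0.06,-0.01,0.02,0,0]
    - [0,0,0,0,0]

```text
time: 22.38
position: [0.5968, 0.0459, -0.0152]
orientation: [-3.14, -0.012, 2.868]
ft_force: [-14.2, 4.9, 0.9]
width: 0.501
```

Call:
jog_arm:
  deltas:
    - [0,0,0,0,0]
    - [0,0,0,0,0]
    - [0,0,0,0,0]
    - [0,0,0,0,0]
    - [0,0,0,0,0]
    - [0,0,0,0,0]
    - [0,0,0,0,0]

```text
time: 23.25
position: [0.5968, 0.0459, -0.0152]
orientation: [-3.14, -0.012, 2.868]
ft_force: [-14.6, 4.6, 0.8]
width: 0.496
```

```bash
python3 m.py
```

```text
23.45 [[ 2.40080451 -0.50388671]] -0.015203318737671147 F fixture [-14.5   0.6] 1.3 tz -0.21 ry mm -15.0
[0.156, 0.156, 0.156, 0.157, 0.156, 0.157, 0.157, 0.157, 0.156]
```

I held 14.5 N total, with almost no vertical or side load, for over a second. Now I release straight back and up.

Call:
jog_arm:
  deltas:
    - [-0.1,0.03,0,0,0]
    - [-0.2,0.06,0,0,0]
    - [-0.6,0.17,0,0,0]
    - [-2,0.56,0,0,0]
    - [-4,1.1,3,0,0]
    - [-4,1.1,4,0,0]
    - [-5,1.4,3,0,0]
    - [-4,1.1,0,0,0]
    - [0,0,0,0,0]
    - [0,0,0,0,0]

```text
time: 24.7
position: [0.4056, 0.0995, 0.0888]
orientation: [3.141, 0.003, 2.868]
ft_force: [0.8, 0.7, -0.1]
width: 0.5
```

```bash
python3 - <<'E'
from h import *
f=grab('top');s=arm.observe();print(s['position'],s['ft_force'])
print([b for a,b in front(f)])
def prof(a,b,axis_vals,hor):
    pass
v=f['color'].max(2).astype(float);c=f['color'].astype(np.float32)
def line(P): 
    u=w2px(f,[[*wx(q)[0],.034] for q in P]).astype(np.float32);return cv2.remap(c,u[None,:,0],u[None,:,1],1)[0]
ts=np.arange(-.07,.07,.0005)
for x in np.arange(.02,.081,.015):   # outside/before straight rails
    l=line([(x,t) for t in ts]).min(1);i=np.where(l>185)[0];print('x',round(x,3),'edges',ts[i[0]].round(4),ts[i[-1]].round(4)) if len(i) else None
xs=np.arange(-.03,.08,.0005)
print('rear',[xs[np.where(line([(x,y) for x in xs]).min(1)>185)[0][0]].round(4) for y in np.arange(-.04,.041,.01)])
cv2.imwrite('pics/c11.png',cv2.resize(f['color'][70:290,130:350,::-1],(600,600),interpolation=cv2.INTER_CUBIC))
E
```

```text
[0.4055908 0.0993484 0.0885496] [-0.0976429  -0.84060384 -0.00299874]
[0.156, 0.156, 0.156, 0.157, 0.156, 0.157, 0.157, 0.157, 0.156]
x 0.02 edges -0.042 0.0425
x 0.035 edges -0.047 0.048
x 0.05 edges -0.07 0.0695
x 0.065 edges -0.07 0.0695
x 0.08 edges -0.065 0.068
rear [np.float64(0.017), np.float64(0.0165), np.float64(0.0165), np.float64(0.0165), np.float64(0.0165), np.float64(0.0165), np.float64(0.017), np.float64(0.0165), np.float64(0.0175)]
```

```bash
python3 -c "
from h import *
print(arm.job_done())"
```

```text
the job is handed in; nothing more can be done
None
```

I tipped the drive over onto its board side (cover up), slid it into the lane and pressed it on the stop. I then backed the gripper away and handed the job in; no verdict is reported.

**Tool height:** the fingertips sat about 30 mm higher than the reported z. My first push passed over the drive without touching it. I found the true height by touching the bed gently with the fingers.

**Squaring:** the drive first stuck slightly skewed, at about −0.05 rad, because the pushing finger gripped its rear end sideways. Easing the tool towards −y freed it, and I then pressed again from near the centre line.

**Pressing:** I held 14.5 N along the lane for just over 1 s, with about 1 N up or down and under 1 N sideways. Sliding drag was about 3 N, so the stop should have felt about 11–12 N. I had no direct reading at the stop.

**Last checks:**
- **Position:** the top picture puts the rear end at about x 13 mm and the front at about 160 mm. The centre is within about 0.5 mm of the lane line.
- **Squareness:** the rear edge is within about 0.005 rad of square. The front edge read about 0.012 rad. The blue stop itself read about 0.03 rad tilted in the same frame, so those measurements disagree somewhat. Pixels are about 2 mm.
- **Not checked by eye:** I had used all 12 picture views, so the final picture was only measured in code. I did not re-check the bystanders after the slide; they looked undisturbed after the tipping.

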